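# Slide the chopping board out over the bin and hold it

## Robot

A 7-joint arm with a two-finger parallel gripper is mounted at the origin on the work surface. World frame = base frame: x ahead of the robot, y to its left, z up, the work surface at z = 0. Lengths are in mm, angles in rad, forces in N, time in s.
With the tool pointing down it reaches from about 400 to 900 mm from the base axis. Payload 5.6 kg.
Tool frame: the origin (TCP) lies where the fingers leave the gripper's body, on its centre line; the fingertips stand 88 mm ahead of it and the grasp point (between the pads) lies 69 mm ahead of it; z points along the fingers, y is the line along which they close (so a half turn about z gives the same grasp; the last joint's range is limited). The gripper opens to 92 mm and grips with 3 to 60 N. Pads are 20 mm wide; open, the fingers measure 128 mm over their backs; the gripper's body (75 mm by 189 mm) begins 69 mm behind the grasp point.
Start: joints at [-1.215, 0.468, -0.012, 1.603, 0.006, 1.071, -0.056], TCP at [252.44, 598.982, 302.692] pointing down, gripper open.
Joint ranges: [-2.53, 2.53], [-0.31, 2.02], [-1.57, 1.55], [0.28, 2.44], [-1.29, 4.43], [0.15, 1.84], [-2.92, 2.92]. Speed limits (rad/s): [2.57, 2.57, 3.14, 3.14, 3.14, 3.14, 3.14].

## Interface

Orientations are given as [roll, pitch, yaw] about the fixed x, y, z axes, in that order (R = Rz(yaw) Ry(pitch) Rx(roll)).
In Python, from plant import robot gives the robot as it stands.
- The arm moves only by the tool move_arm, never from a script. Its argument "moves" is a list of rows, each an object of numbers: "gripper": the closure, from -1 (fully open) to 1 (shut); "tx", "ty", "tz": the shift along the tool's x, y, z in m; "yaw": the turn about the tool's z in rad. In form: [{"gripper": .., "tx": .., "ty": .., "tz": .., "yaw": ..}, ...]. A call has 1 to 5 rows; each row is the pose to reach, as a shift and turn from the pose commanded when the call began, along the tool's axes at that moment; what a row does not reach only later rows make up. A row lasts 1/10 s, in which the tool goes at most 50 mm and 8.59 degrees, less where a joint would pass 70% of its speed; a pose out of reach is approached as far as the arm can. A call with a gripper value outside its range is refused whole. The fingers move at their own pace and stop on an object; "newtons" is the grip in N (left out, the last holds). Time passes only in rows, so rows that repeat a pose let the fingers close. It gives the time, the measured TCP pose, the force, the opening and the grip force at its end, in the units of the state.
- robot.sense(): the state, without advancing time (a new reading comes with each control period).
- robot.read_camera(name): name is "scene" or "top"; returns (picture, depth): 400x640x3 uint8, blue, green, red; 400x640 float32, mm along the optical axis (not along the pixel's ray), 0 where there is no reading.
- robot.calibration(name): a dict with "fx", "fy", "cx", "cy" (pixels), "rvec" (rotation vector, rad) and "tvec" (3), from world to camera coordinates, as OpenCV has them. Camera axes: x right, y down, z forward; pixel columns grow to the right and rows downward; lengths in mm; the calibration is good to about 2 mm. A picture is of the moment at which its call begins. calibration takes no time and is no camera call.
- robot.sign_off(): hands the job in; it is judged then, once.
The state is a dict: "time_s": time; "joint_positions": joint angles; "joint_vel": joint speeds; "effort": joint torques, N m; "eef_pos": TCP position; "tool_rot": TCP orientation; "force": force on the tool from outside, world axes, zero at the start; "torque": the same for the moment, N m; "grip_width": opening from 0.0 (shut) to 1.0 (fully open); "gripper_force": force on a finger pad.
Only numpy, scipy, OpenCV 4.12 (cv2) and the standard library are available. Lean on these libraries where they do the work, as an engineer would, in place of code of your own. Each camera call takes 0.05 s, during which the arm holds its last target. There are 200 camera calls.

## Task

The carrot ends on the chopping board are to be scraped into the open bin that stands off the end of the counter. First take the glass jar off the board and stand it upright on the round cork trivet; then slide the board by its handle, flat on the counter and carefully enough that the carrot ends stay on it, straight out over the counter's end until its dark inlay strip lies right along the counter's edge. That is past its balance, so do not let it tip: finish still holding the board by its handle, flat and still, ready for scraping; leave everything else on the counter alone.

Things in the scene. Friction and masses are not known exactly. Their poses are not given: they have to be found in the camera images.
- counter_edge (a point): Point on the white quartz counter's straight free end (robot's right, -y side), on its top edge, z=0. Its x axis runs along this edge (1220 mm long), its y axis points inward over the counter, so outward is its -y. The counter may be turned by up to 0.06 rad, so use these axes. The bin stands off this end.
- board_mark (a point): Centre of the dark 10 mm wide inlay strip across the top of the pale maple board, 16 mm above the counter. Board axes: y along it to its handle, x along the strip. Blade 220 mm wide, 300 long, 16 thick: from 205 mm on the outer (-y) side of this point to 95 mm on the +y side. Starts within 0.13 rad of square to the edge, outer end 0 to 70 mm short of it.
- board_grip (a point): Centre of the solid part of the board's handle, 8 mm above the counter, 131 mm from board_mark along the board's +y; same axes. Handle 40 mm wide (x), 16 thick, solid for 30 mm either way along y, then a hanging slot; its end is 78 mm from this point. It lies flat on the counter: pinch it across its width from above, fingertips just clear of the counter.
- board: The same board, origin at the centre of the blade's underside (mark at y +55 mm, grip at y +186 mm). About 0.65 kg (0.5 to 0.8); friction on the counter about 0.6. Left to itself it tips over the edge once its outer end sticks out some 160 mm; with the strip on the edge it sticks out 205 mm.
- jar_center (a point): Closed glass jar with a steel screw lid, standing on the board: body 56 mm in diameter for the lower 68 mm, 95 mm high over the lid (53 mm wide), about 0.3 kg. This point is on its axis, 40 mm above its underside.
- jar: The same jar, origin at the centre of its underside, z up its axis.
- trivet_top (a point): Centre of the top face of the round cork trivet fixed on the counter, 112 mm in diameter, 8 mm thick (its top 8 mm above the counter).
- carrot0_mid (a point): Middle of a carrot end lying cut face down on the outer part of the board (orange, 29 mm across, 16 mm high, 12 g); the point is 8 mm above its underside.
- carrot1_mid (a point): The same for the second carrot end.
- carrot2_mid (a point): The same for the third carrot end.
- bin: Open steel step bin on the floor off the counter's end, 320 x 270 mm, rim about 145 mm below the counter top, lid swung open on the far side (top about 80 mm above the counter, 300 mm or more out from the edge). Origin at the centre of its underside. Fixed.
- bowl: Grey plastic food processor bowl, 172 mm across, 130 mm high, side handle. Leave alone. Origin under its centre.
- pusher: Clear feed-chute pusher standing on end, 68 mm across its flange, 113 mm high. Leave alone. Origin under its centre.
- spatula: Stainless steel spatula lying between the robot and the board, 280 mm long, blade 75 mm wide, 18 mm high. Leave alone. Origin under its middle, x axis towards its blade.
- scraper: Green hard silicone scraper lying beyond the board, 248 mm long, 55 mm wide, 15 mm high. Leave alone. Origin under its middle, x axis towards its blade.
- mill: Dark wooden pepper mill standing beyond the board, 54 mm across, 147 mm high. Leave alone. Origin under its centre.
- processor_base: White food processor motor base with its drive spindle, fixed, 200 x 180 mm, 179 mm high over the spindle. Origin under its centre.

How it is judged (in metres and radians):
On the way, in this order (a step that is already met when the one before it is completed fails the run):
1. the jar stands upright on the trivet, let go, before the board is slid out (horizontal distance between jar_center and trivet_top below 0.027 m and z of jar_center in the frame of trivet_top between 0.03 and 0.045 m and angle between jar_center's own z axis and vertical below 0.1 rad and contact force between the fingers and jar below 0.2 N and y of board_mark in the frame of counter_edge above 0.14 m), for 0.2 s.
2. the board, held by its handle and flat, is on its way out: about half its overhang (contact force between the fingers and board above 1 N and distance between the grasp point and board_grip below 0.085 m and y of board_mark in the frame of counter_edge between 0.03 and 0.1 m and angle between board's own z axis and vertical below 0.06 rad), for 0.1 s.
At the end, for the whole second after the job is handed in: Strip centre within 6 mm of the counter edge and square to 0.06 rad; board flat within 0.04 rad, still, on the counter, held at its handle by the fingers (over 1 N, within 85 mm of the grip point), not on the bin; carrot ends on it; jar upright, let go, within 27 mm of the trivet centre (y of board_mark in the frame of counter_edge between -0.006 and 0.006 m and angle between the x axis of board_mark and the x axis of counter_edge, either way round below 0.06 rad and angle between board's own z axis and vertical below 0.04 rad and x of board_mark in the frame of counter_edge between -0.12 and 0.12 m and height (world z) of board_grip below 0.018 m and linear speed of board below 0.01 m/s and contact force between the fingers and board above 1 N and distance between the grasp point and board_grip below 0.085 m and contact force between board and bin below 0.1 N and contact force between board and jar below 0.1 N and x of carrot0_mid in the frame of board_mark between -0.11 and 0.11 m and y of carrot0_mid in the frame of board_mark between -0.205 and 0.095 m and z of carrot0_mid in the frame of board_mark between 0 and 0.025 m and x of carrot1_mid in the frame of board_mark between -0.11 and 0.11 m and y of carrot1_mid in the frame of board_mark between -0.205 and 0.095 m and z of carrot1_mid in the frame of board_mark between 0 and 0.025 m and x of carrot2_mid in the frame of board_mark between -0.11 and 0.11 m and y of carrot2_mid in the frame of board_mark between -0.205 and 0.095 m and z of carrot2_mid in the frame of board_mark between 0 and 0.025 m and horizontal distance between jar_center and trivet_top below 0.027 m and z of jar_center in the frame of trivet_top between 0.03 and 0.045 m and angle between jar_center's own z axis and vertical below 0.1 rad and contact force between the fingers and jar below 0.2 N); the arm keeps its last pose, push and grip.
It fails at once if the board tips (more than 0.12 rad) (angle between board's own z axis and vertical above 0.12 rad).
It fails at once if the board is lifted instead of slid (height (world z) of board above 0.03 m).
It fails at once if the jar is knocked over (angle between jar_center's own z axis and vertical above 0.6 rad).
It fails at once if a carrot end falls off the board (z of any of carrot0_mid, carrot1_mid, carrot2_mid in the frame of board_mark below -0.004 m).
It fails at once if something else on the counter is disturbed (moved more than 20 mm) (distance of any of bowl, pusher, spatula, scraper, mill from where it was at the start of the episode above 0.02 m).
It also fails if it takes over 58 s, if anything falls off the work surface, if the arm or the gripper's body presses on something with over 40 N, if the wrist force passes 120 N, or if a joint passes its speed limit or range.

## Working session

There is one attempt and no reset: what is moved stays moved. The work goes in short steps, Python scripts to look and compute and a tool call to move; the robot and the scene stay as the last step left them, time stands still between calls to the robot, and variables do not carry over. Pictures are saved under pics/ and viewed, at most 10 in all, crops included, and the job is handed in when it is done.

Besides the shell and the picture viewer there is one more tool, called after "Call:" as name([rows], argument=value, ...), one row to a line, values as JSON. move_arm: Moves the arm, as the interface text tells. Its arguments: {"type":"object","properties":{"moves":{"type":"array","items":{"type":"object","properties":{"gripper":{"type":"number"},"tx":{"type":"number"},"ty":{"type":"number"},"tz":{"type":"number"},"yaw":{"type":"number"}}}},"newtons":{"type":"number"}},"required":["moves"]}

```bash
ls; mkdir -p pics
cat > h.py <<'E'
import numpy as np, cv2
from plant import robot
def cam(n):
    c=robot.calibration(n); R=cv2.Rodrigues(np.array(c['rvec'],float))[0]; t=np.array(c['tvec'],float).ravel()
    return c,R,t
def ray(n,uv,z):
    c,R,t=cam(n); uv=np.atleast_2d(np.array(uv,float))
    d=np.c_[(uv[:,0]-c['cx'])/c['fx'],(uv[:,1]-c['cy'])/c['fy'],np.ones(len(uv))]@R
    o=-R.T@t
    return o+d*((z-o[2])/d[:,2])[:,None]
def cloud(n,D):
    c,R,t=cam(n); v,u=np.indices(D.shape)
    P=np.stack([(u-c['cx'])/c['fx']*D,(v-c['cy'])/c['fy']*D,D],-1)
    return (P-t)@R
E
python3 - <<'E'
from h import *
for n in('scene','top'):
    im,D=robot.read_camera(n); cv2.imwrite(f'pics/{n}0.png',im); np.savez(f'{n}0.npz',im=im,D=D)
    c,R,t=cam(n); print(n,c,-R.T@t)
print(robot.sense())
E
```

```text
pics
scene {'fx': 430.81223058540485, 'fy': 430.81223058540485, 'cx': 324.7825689685667, 'cy': 202.20057901606145, 'rvec': array([ 1.33840402,  2.41991923, -0.76359401]), 'tvec': array([ 288.20036423, -566.65820203, 1564.56535928])} [1288.37991801  495.39603665  972.9777413 ]
top {'fx': 380.87303123374124, 'fy': 380.87303123374124, 'cx': 322.274224696522, 'cy': 195.261278771171, 'rvec': array([ 2.1141084 , -2.17768849,  0.1537726 ]), 'tvec': array([  13.25163548,  535.16030838, 1078.29883353])} [ 374.90944958   -1.40919566 1144.00238404]
{'time_s': 0.1, 'joint_positions': array([-1.21499028,  0.46827488, -0.01160373,  1.60353359,  0.00599663,
        1.0714026 , -0.05628781]), 'joint_vel': array([-2.93627751e-04, -2.04771173e-05, -7.67591079e-04, -2.99116299e-03,
       -3.47799036e-04, -4.46973547e-04,  2.37506389e-04]), 'effort': array([ 7.34849800e-04, -5.21643484e+01, -1.25672817e-02, -2.44369358e+01,
       -5.68481418e-02,  1.39787715e-02,  5.10300606e-05]), 'eef_pos': array([252.30779376, 598.61077374, 301.84387251]), 'tool_rot': array([-3.14001264e+00,  1.11567774e-04,  2.74273364e+00]), 'force': array([0.26783247, 0.49597693, 0.12352263]), 'torque': array([-0.00738402,  0.02753598, -0.01116473]), 'gripper_force': 0.0, 'grip_width': 0.9971508130168543}
```

View pics/top0.png

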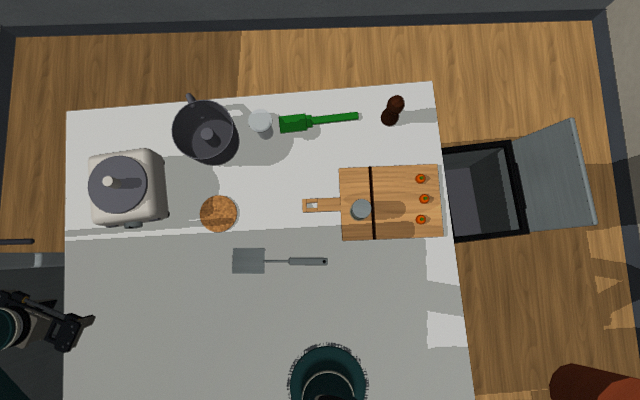

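View pics/scene0.png

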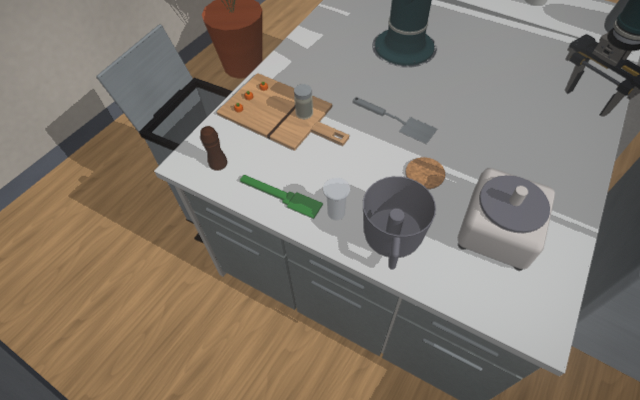

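The top view shows the board at about (390,203), with its strip at u≈372, the handle at (320,205) and the jar lid at (361,208). The trivet is at (219,213), the spatula at (280,260), and the counter edge runs from (432,82) to (475,400). The scene view agrees.

```bash
cat > meas.py <<'E'
from h import *
def line(P): 
    vx,vy,x,y=cv2.fitLine(P[:,:2].astype(np.float32),cv2.DIST_HUBER,0,.01,.01).ravel(); return np.array([x,y]),np.array([vx,vy])
def big(m):
    n,l,s,c=cv2.connectedComponentsWithStats(m.astype(np.uint8)); i=1+np.argmax(s[1:,4]); return l==i,s[i],c[i]
def edge(D):
    W=cloud('top',D)[...,2]; pts=[]
    for v in range(95,330):
        if 140<v<245: pass
        ok=np.where((W[v,380:520]>-25)&(W[v,380:520]<60)&(D[v,380:520]>0))[0]
        if len(ok): pts.append((380+ok.max()+.5,v))
    return line(ray('top',pts,0))
def strip(im,x0=300,x1=480):
    g=im.max(2).astype(int); pts=[]
    for v in range(168,240):
        r=g[v,x0:x1]; 
        pts.append((v,r.argmin()+x0,r.min()))
    return pts
E
python3 - <<'E'
from meas import *
d=np.load('top0.npz'); im,D=d['im'],d['D']
hsv=cv2.cvtColor(im,cv2.COLOR_BGR2HSV); H,S,V=[hsv[...,i].astype(int) for i in range(3)]
W=cloud('top',D)
e,ev=edge(D); print('edge',e,ev,np.arctan2(ev[1],ev[0]))
box=np.zeros(H.shape,bool); box[150:250,290:460]=1
wood=(H>5)&(H<25)&(S>60)&box; 
m,s,c=big(wood); print('board px',s,c)
m,s,c=big((H>5)&(H<25)&(S>60)&(np.indices(H.shape)[1]<250)&(np.indices(H.shape)[1]>180)&(np.indices(H.shape)[0]>150)&(np.indices(H.shape)[0]<260))
print('trivet',s,c,ray('top',c,8),'z',np.median(W[...,2][m]))
# fits
cn=max(cv2.findContours(m.astype(np.uint8),0,2)[0],key=len); print(cv2.minEnclosingCircle(cn))
jm=(W[...,2]>90)&(W[...,2]<130)&box; m,s,c=big(jm); print('jar',s,c,ray('top',c,111),'z',np.median(W[...,2][m]))
for r in strip(im)[::6]: print(r)
print(V[200:212:3,362:384], V[225,362:384])
print('z board',np.median(W[180:190,400:415,2]),'counter',np.median(W[300:320,300:400,2]))
s=d['im'][140:260,290:490]; cv2.imwrite('pics/crop0.png',cv2.resize(s,None,fx=4,fy=4,interpolation=cv2.INTER_CUBIC))
E
```

```text
edge [ 483.78122 -384.4652 ] [0.9984045  0.05646653] 0.05649658
board px [ 302  164  142   77 7344] [387.22535403 201.91448802]
trivet [ 200  195   37   37 1087] [217.80220791 213.23735051] [[494.71229546 311.81972144   8.        ]] z 7.468545309112471
((217.65463256835938, 213.2044677734375), 18.834604263305664)
jar [352 199  20  20 298] [361.39261745 208.40268456] [[ 485.45005748 -108.05652157  111.        ]] z 110.65051266944224
(168, np.int64(369), np.int64(13))
(174, np.int64(369), np.int64(12))
(180, np.int64(370), np.int64(17))
(186, np.int64(370), np.int64(10))
(192, np.int64(371), np.int64(15))
(198, np.int64(371), np.int64(17))
(204, np.int64(371), np.int64(13))
(210, np.int64(372), np.int64(17))
(216, np.int64(372), np.int64(10))
(222, np.int64(372), np.int64(15))
(228, np.int64(373), np.int64(15))
(234, np.int64(453), np.int64(1))
[[126 127 126 127 124 134 173 173  98  19  22  77 179 171 170 172 170 173
  171 170 171 174]
 [124 121 123 124 125 122 128 123  91  10  16  44 112 138 137 135 136 136
  134 137 138 137]
 [126 124 125 124 126 128 126 133 122  34  13  43 109 136 136 133 136 135
  135 137 138 134]
 [131 129 128 130 129 130 128 133 124  47  11  32  90 137 129 130 131 133
  129 132 135 135]] [131 129 121 121 121 122 122 121 127 116  33  18  30  84 132 123 125 128
 125 125 125 126]
z board 15.609910887200092 counter -0.19007720827384356
```

View pics/crop0.png

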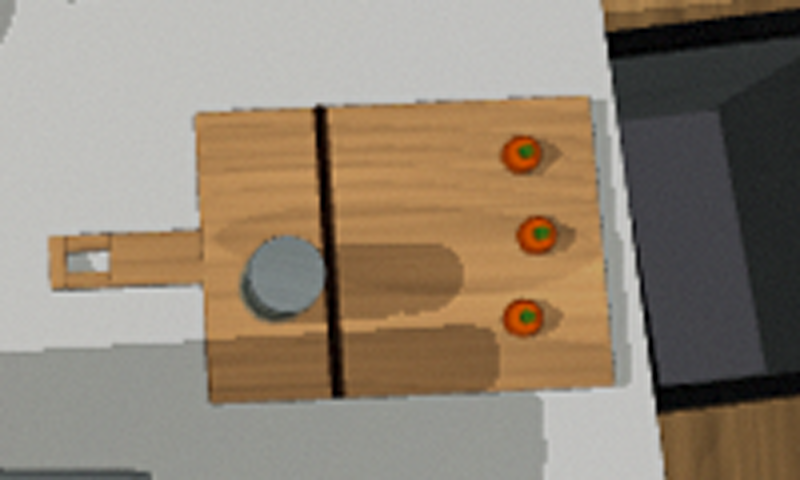

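The crop shows the jar just inside the strip and the carrots near the outer end. The outer end is a few mm to about 15 mm short of the edge. Next I need sub-pixel fits of the strip and the edge.

```bash
cat >> meas.py <<'E'
def subedge(im):
    g=cv2.GaussianBlur(im.max(2),(3,3),0).astype(float); pts=[]
    for v in list(range(95,138))+list(range(250,262)):
        u0=432+(v-82)*43/318; lo=int(u0-12); r=g[v,lo:lo+24]; d=np.abs(np.diff(r)); k=np.argmax(d)
        w=d[max(0,k-1):k+2]; pts.append((lo+(np.arange(max(0,k-1),k+2)*w).sum()/w.sum()+.5,v))
    return line(ray('top',pts,0))
def substrip(im,vs,x0,x1):
    g=im.max(2).astype(float); pts=[]
    for v in vs:
        r=g[v,x0:x1]; k=r.argmin()
        if r[k]>45: continue
        a=r[max(0,k-4):k+5]; w=np.clip(min(a[0],a[-1])-a,0,None)**1
        pts.append((x0+max(0,k-4)+(np.arange(len(a))*w).sum()/w.sum(),v))
    return line(ray('top',pts,16)),np.array(pts)
E
python3 - <<'E'
from meas import *
d=np.load('top0.npz'); im,D=d['im'],d['D']
e,ev=subedge(im); print('subedge',e,ev); e2,ev2=edge(D)
(s,sv),pts=substrip(im,range(169,237),355,385); sv*=np.sign(sv[0]); ev*=np.sign(ev[0]); print('strip',s,sv,np.arctan2(sv[1],sv[0]),np.arctan2(ev[1],ev[0]))
for n,(p,v) in dict(sub=(e,ev),dep=(e2,ev2)).items(): print(n,'dist at strip', (s-p)@[-v[1],v[0]])
hsv=cv2.cvtColor(im,cv2.COLOR_BGR2HSV)
m=np.zeros(im.shape[:2],bool); m[150:250,290:460]=1
m&=(hsv[...,0]>5)&(hsv[...,0]<25)&(hsv[...,1]>60); m,_,_=big(m)
# handle center points per column, and blade center
h=[(u,np.flatnonzero(m[:,u]).mean()) for u in range(320,337)]; hp=ray('top',h,16); print('handle',hp[[0,-1]])
b=[]
for u in list(range(345,366,1))+list(range(380,436)):
    q=np.flatnonzero(m[:,u]); b.append((u,(q.min()+q.max())/2))
B=ray('top',b,16); bc,bv=line(B); print('blade axis',bc,bv)
M=np.linalg.solve(np.c_[sv,-bv],bc-s); mark=s+M[0]*sv; by=np.array([-sv[1],sv[0]]); print('mark',mark,'grip',mark+131*by, 'jar rel', (np.array([485.5,-108])-mark)@np.c_[sv,by])
for (lo) in [(0,)]:
    H=hsv[...,0].astype(int);mm=((H<9)&(hsv[...,1]>190)&(hsv[...,2]>100)).astype(np.uint8); mm[:,:410]=0;mm[:,432:]=0;mm[:160]=0;mm[240:]=0
    n,l,st,c=cv2.connectedComponentsWithStats(mm); 
    for i in range(1,n):
        if st[i,4]>20: print('carrot',st[i],(ray('top',c[i],26)[0,:2]-mark)@np.c_[sv,by])
W=cloud('top',D)
for n,(u0,u1,v0,v1) in dict(bowl=(160,245,85,170),pusher=(245,275,105,140),spat=(225,335,240,280),proc=(80,172,140,235)).items():
    w=W[v0:v1,u0:u1].reshape(-1,3); w=w[w[:,2]>6]; print(n,w.min(0),w.max(0))
E
```

```text
subedge [ 667.68823 -373.12112] [0.99841857 0.05621687]
strip [ 490.79175 -149.8053 ] [0.9999062  0.01369724] 0.013697666 0.05624653
sub dist at strip 232.90723
dep dist at strip 233.88965
handle [[510.97791728   4.96621137  16.        ]
 [511.05795609 -42.77461749  16.        ]]
blade axis [ 512.7088  -213.00034] [ 0.01454703 -0.9998942 ]
mark [ 511.78522 -149.51772] grip [509.99088  -18.529999] jar rel [-25.71407325  41.87385523]
bowl [374.90944958  -1.40919566   6.00510378] [ 833.56398467  479.11020592 1144.00238404]
pusher [374.90944958  -1.40919566   7.39115345] [ 777.25087454  201.11366154 1144.00238404]
spat [316.39070526 -11.05377324   6.02344687] [ 389.64643983  283.96244971 1144.00238404]
proc [374.90944958  -1.40919566   6.11059037] [ 676.47210624  643.72553483 1144.00238404]
```

```bash
cat > go.py <<'E'
import sys; from h import *
def go(x,y,z,yaw):
    s=robot.sense(); p=s['eef_pos']; w=s['tool_rot'][2]; d=np.array([x,y,z])-p
    tx=d@[np.cos(w),np.sin(w),0]; ty=d@[np.sin(w),-np.cos(w),0]; dy=(w-yaw+np.pi)%(2*np.pi)-np.pi
    print('t %.2f pos %s rot %s F %s w %.3f g %.1f'%(s['time_s'],p.round(1),s['tool_rot'].round(4),s['force'].round(1),s['grip_width'],s['gripper_force']))
    print('tx %.4f ty %.4f tz %.4f yaw %.4f'%(tx/1e3,ty/1e3,-d[2]/1e3,dy))
if __name__=='__main__': go(*map(float,sys.argv[1:]))
E
python3 go.py 485.5 -108 250 1.5708
```

```text
t 0.10 pos [252.3 598.6 301.8] rot [-3.1400e+00  1.0000e-04  2.7427e+00] F [0.3 0.5 0.1] w 0.997 g 0.0
tx -0.4893 ty -0.5606 tz 0.0518 yaw 1.1719
```

Call:
move_arm([
  {"tx": -0.489,"ty": -0.561,"tz": 0.0,"yaw": 1.172,"gripper": -1},
  {"tx": -0.489,"ty": -0.561,"tz": 0.0,"yaw": 1.172,"gripper": -1},
  {"tx": -0.489,"ty": -0.561,"tz": 0.0,"yaw": 1.172,"gripper": -1},
  {"tx": -0.489,"ty": -0.561,"tz": 0.0,"yaw": 1.172,"gripper": -1},
  {"tx": -0.489,"ty": -0.561,"tz": 0.0,"yaw": 1.172,"gripper": -1},
])

```text
time_s: 0.6
eef_pos: [330.8, 359.4, 302.4]
tool_rot: [-3.141, 0.0, 1.987]
force: [0.7, 0.1, 0.1]
grip_width: 0.999
gripper_force: 0.0
```

```bash
python3 go.py 485.5 -108 250 1.5708
```

```text
t 0.60 pos [330.8 359.4 302.4] rot [-3.1413e+00  1.0000e-04  1.9866e+00] F [0.7 0.1 0.1] w 0.999 g 0.0
tx -0.4900 ty -0.0473 tz 0.0524 yaw 0.4158
```

Call:
move_arm([
  {"tx": -0.49,"ty": -0.047,"tz": 0.05,"yaw": 0.416},
  {"tx": -0.49,"ty": -0.047,"tz": 0.05,"yaw": 0.416},
  {"tx": -0.49,"ty": -0.047,"tz": 0.05,"yaw": 0.416},
  {"tx": -0.49,"ty": -0.047,"tz": 0.05,"yaw": 0.416},
  {"tx": -0.49,"ty": -0.047,"tz": 0.05,"yaw": 0.416},
])

```text
invalid input at $.moves[0]: expected keys gripper, tx, ty, tz, yaw
```

```bash
python3 go.py 485.5 -108 250 1.5708
```

```text
t 0.60 pos [330.8 359.4 302.4] rot [-3.1413e+00  1.0000e-04  1.9866e+00] F [0.7 0.1 0.1] w 0.999 g 0.0
tx -0.4900 ty -0.0473 tz 0.0524 yaw 0.4158
```

Call:
move_arm([
  {"gripper": -1,"tx": -0.49,"ty": -0.047,"tz": 0.05,"yaw": 0.416},
  {"gripper": -1,"tx": -0.49,"ty": -0.047,"tz": 0.05,"yaw": 0.416},
  {"gripper": -1,"tx": -0.49,"ty": -0.047,"tz": 0.05,"yaw": 0.416},
  {"gripper": -1,"tx": -0.49,"ty": -0.047,"tz": 0.05,"yaw": 0.416},
  {"gripper": -1,"tx": -0.49,"ty": -0.047,"tz": 0.05,"yaw": 0.416},
])

```text
time_s: 1.1
eef_pos: [410.4, 124.0, 277.3]
tool_rot: [3.141, -0.0, 1.577]
force: [1.3, 0.3, -0.4]
grip_width: 0.995
gripper_force: 0.0
```

```bash
python3 go.py 485.5 -108 250 1.5708
```

```text
t 1.10 pos [410.4 124.  277.3] rot [ 3.1413e+00 -5.0000e-04  1.5771e+00] F [ 1.3  0.3 -0.4] w 0.995 g 0.0
tx -0.2325 ty 0.0736 tz 0.0273 yaw 0.0063
```

Call:
move_arm([
  {"gripper": -1,"tx": -0.232,"ty": 0.074,"tz": 0.027,"yaw": 0.006},
  {"gripper": -1,"tx": -0.232,"ty": 0.074,"tz": 0.027,"yaw": 0.006},
  {"gripper": -1,"tx": -0.232,"ty": 0.074,"tz": 0.027,"yaw": 0.006},
  {"gripper": -1,"tx": -0.232,"ty": 0.074,"tz": 0.027,"yaw": 0.006},
  {"gripper": -1,"tx": -0.232,"ty": 0.074,"tz": 0.027,"yaw": 0.006},
])

```text
time_s: 1.6
eef_pos: [485.9, -107.9, 250.2]
tool_rot: [3.142, 0.0, 1.57]
force: [0.1, 0.8, 0.4]
grip_width: 1.001
gripper_force: 0.0
```

Call:
move_arm([
  {"gripper": -1,"tx": 0,"ty": 0,"tz": 0,"yaw": 0},
  {"gripper": -1,"tx": 0,"ty": 0,"tz": 0,"yaw": 0},
])

```text
time_s: 1.8
eef_pos: [485.3, -106.4, 249.9]
tool_rot: [-3.14, 0.0, 1.568]
force: [0.6, 0.5, -0.7]
grip_width: 0.992
gripper_force: 0.0
```

```bash
python3 go.py 485.5 -108 125 1.5708
```

```text
t 1.80 pos [ 485.3 -106.4  249.9] rot [-3.1402e+00  1.0000e-04  1.5682e+00] F [ 0.6  0.5 -0.7] w 0.992 g 0.0
tx -0.0016 ty 0.0002 tz 0.1249 yaw -0.0026
```

Call:
move_arm([
  {"gripper": -1,"tx": -0.001,"ty": 0,"tz": 0.03,"yaw": 0},
  {"gripper": -1,"tx": -0.001,"ty": 0,"tz": 0.06,"yaw": 0},
  {"gripper": -1,"tx": -0.001,"ty": 0,"tz": 0.09,"yaw": 0},
  {"gripper": -1,"tx": -0.001,"ty": 0,"tz": 0.115,"yaw": 0},
  {"gripper": -1,"tx": -0.001,"ty": 0,"tz": 0.125,"yaw": 0},
])

```text
time_s: 2.3
eef_pos: [484.4, -104.2, 123.5]
tool_rot: [-3.138, -0.001, 1.574]
force: [-0.4, 0.2, 0.2]
grip_width: 0.999
gripper_force: 0.0
```

Call:
move_arm([
  {"gripper": 1,"tx": 0,"ty": 0,"tz": 0,"yaw": 0},
  {"gripper": 1,"tx": 0,"ty": 0,"tz": 0,"yaw": 0},
  {"gripper": 1,"tx": 0,"ty": 0,"tz": 0,"yaw": 0},
  {"gripper": 1,"tx": 0,"ty": 0,"tz": 0,"yaw": 0},
  {"gripper": 1,"tx": 0,"ty": 0,"tz": 0,"yaw": 0},
], newtons=15)

```text
time_s: 2.8
eef_pos: [487.0, -106.6, 126.5]
tool_rot: [3.138, 0.0, 1.571]
force: [1.4, -0.0, 3.2]
grip_width: 0.609
gripper_force: 15.0
```

Call:
move_arm([
  {"gripper": 1,"tx": 0,"ty": 0,"tz": 0,"yaw": 0},
  {"gripper": 1,"tx": 0,"ty": 0,"tz": 0,"yaw": 0},
])

```text
time_s: 3.0
eef_pos: [487.0, -106.6, 126.5]
tool_rot: [3.139, -0.0, 1.571]
force: [1.7, 1.1, 7.2]
grip_width: 0.604
gripper_force: 15.0
```

Call:
move_arm([
  {"gripper": 1,"tx": 0,"ty": 0,"tz": -0.01,"yaw": 0},
  {"gripper": 1,"tx": 0,"ty": 0,"tz": -0.03,"yaw": 0},
  {"gripper": 1,"tx": 0,"ty": 0,"tz": -0.05,"yaw": 0},
  {"gripper": 1,"tx": 0,"ty": 0,"tz": -0.07,"yaw": 0},
  {"gripper": 1,"tx": 0,"ty": 0,"tz": -0.08,"yaw": 0},
], newtons=20)

```text
time_s: 3.5
eef_pos: [485.3, -106.8, 206.6]
tool_rot: [3.141, -0.0, 1.57]
force: [1.6, -0.0, -3.7]
grip_width: 0.604
gripper_force: 20.0
```

```bash
python3 go.py 494.7 311.8 205 1.5708
```

```text
t 3.50 pos [ 485.3 -106.8  206.6] rot [ 3.1413e+00 -1.0000e-04  1.5704e+00] F [ 1.6 -0.  -3.7] w 0.604 g 20.0
tx 0.4186 ty 0.0092 tz 0.0016 yaw -0.0004
```

Call:
move_arm([
  {"gripper": 1,"tx": 0.015,"ty": 0,"tz": 0,"yaw": 0},
  {"gripper": 1,"tx": 0.045,"ty": 0.002,"tz": 0,"yaw": 0},
  {"gripper": 1,"tx": 0.08,"ty": 0.003,"tz": 0,"yaw": 0},
  {"gripper": 1,"tx": 0.115,"ty": 0.004,"tz": 0,"yaw": 0},
  {"gripper": 1,"tx": 0.15,"ty": 0.005,"tz": 0,"yaw": 0},
])

```text
time_s: 4.0
eef_pos: [489.7, 44.5, 205.0]
tool_rot: [-3.14, 0.0, 1.57]
force: [0.8, 0.4, -2.9]
grip_width: 0.602
gripper_force: 20.0
```

Call:
move_arm([
  {"gripper": 1,"tx": 0.035,"ty": 0,"tz": 0,"yaw": 0},
  {"gripper": 1,"tx": 0.07,"ty": 0.001,"tz": 0,"yaw": 0},
  {"gripper": 1,"tx": 0.105,"ty": 0.002,"tz": 0,"yaw": 0},
  {"gripper": 1,"tx": 0.14,"ty": 0.003,"tz": 0,"yaw": 0},
  {"gripper": 1,"tx": 0.175,"ty": 0.004,"tz": 0,"yaw": 0},
])

```text
time_s: 4.5
eef_pos: [493.8, 219.4, 204.8]
tool_rot: [-3.14, 0.001, 1.571]
force: [1.0, -0.6, -3.3]
grip_width: 0.605
gripper_force: 20.0
```

Call:
move_arm([
  {"gripper": 1,"tx": 0.03,"ty": 0,"tz": 0,"yaw": 0},
  {"gripper": 1,"tx": 0.06,"ty": 0,"tz": 0,"yaw": 0},
  {"gripper": 1,"tx": 0.08,"ty": 0,"tz": 0,"yaw": 0},
  {"gripper": 1,"tx": 0.09,"ty": 0,"tz": 0,"yaw": 0},
  {"gripper": 1,"tx": 0.093,"ty": 0,"tz": 0,"yaw": 0},
])

```text
time_s: 5.0
eef_pos: [494.4, 311.7, 205.0]
tool_rot: [-3.141, 0.001, 1.572]
force: [0.0, -0.5, -4.2]
grip_width: 0.596
gripper_force: 20.0
```

```bash
python3 go.py 494.7 311.8 118.5 1.5708
```

```text
t 5.00 pos [494.4 311.7 205. ] rot [-3.1409e+00  9.0000e-04  1.5717e+00] F [ 0.  -0.5 -4.2] w 0.596 g 20.0
tx 0.0001 ty 0.0003 tz 0.0865 yaw 0.0009
```

Call:
move_arm([
  {"gripper": 1,"tx": 0,"ty": 0,"tz": 0.02,"yaw": 0},
  {"gripper": 1,"tx": 0,"ty": 0,"tz": 0.045,"yaw": 0},
  {"gripper": 1,"tx": 0,"ty": 0,"tz": 0.065,"yaw": 0},
  {"gripper": 1,"tx": 0,"ty": 0,"tz": 0.078,"yaw": 0},
  {"gripper": 1,"tx": 0,"ty": 0,"tz": 0.083,"yaw": 0},
])

```text
time_s: 5.5
eef_pos: [494.6, 309.7, 121.2]
tool_rot: [-3.14, 0.002, 1.569]
force: [-0.2, 0.2, -3.3]
grip_width: 0.604
gripper_force: 20.0
```

Call:
move_arm([
  {"gripper": 1,"tx": 0,"ty": 0,"tz": 0.001,"yaw": 0},
  {"gripper": 1,"tx": 0,"ty": 0,"tz": 0.002,"yaw": 0},
  {"gripper": 1,"tx": 0,"ty": 0,"tz": 0.003,"yaw": 0},
  {"gripper": 1,"tx": 0,"ty": 0,"tz": 0.004,"yaw": 0},
])

```text
time_s: 5.9
eef_pos: [495.1, 311.6, 119.1]
tool_rot: [3.141, -0.001, 1.571]
force: [0.1, -0.3, -3.7]
grip_width: 0.606
gripper_force: 20.0
```

Not touching yet.

Call:
move_arm([
  {"gripper": 1,"tx": 0,"ty": 0,"tz": 0.0005,"yaw": 0},
  {"gripper": 1,"tx": 0,"ty": 0,"tz": 0.001,"yaw": 0},
])

```text
time_s: 6.1
eef_pos: [495.0, 311.6, 118.5]
tool_rot: [3.141, -0.001, 1.571]
force: [-2.2, -0.7, 9.2]
grip_width: 0.603
gripper_force: 20.0
```

Call:
move_arm([
  {"gripper": 1,"tx": 0,"ty": 0,"tz": 0.0005,"yaw": 0},
  {"gripper": 1,"tx": 0,"ty": 0,"tz": 0.001,"yaw": 0},
])

```text
time_s: 6.3
eef_pos: [495.0, 311.6, 118.4]
tool_rot: [-3.141, -0.001, 1.571]
force: [-6.0, -3.1, 17.5]
grip_width: 0.605
gripper_force: 20.0
```

Call:
move_arm([
  {"gripper": 1,"tx": 0,"ty": 0,"tz": -0.001,"yaw": 0},
  {"gripper": -1,"tx": 0,"ty": 0,"tz": -0.001,"yaw": 0},
  {"gripper": -1,"tx": 0,"ty": 0,"tz": -0.001,"yaw": 0},
  {"gripper": -1,"tx": 0,"ty": 0,"tz": -0.001,"yaw": 0},
  {"gripper": -1,"tx": 0,"ty": 0,"tz": -0.001,"yaw": 0},
])

```text
time_s: 6.8
eef_pos: [494.9, 311.4, 117.4]
tool_rot: [3.141, 0.0, 1.571]
force: [-0.3, -0.0, -0.6]
grip_width: 0.929
gripper_force: 0.0
```

Call:
move_arm([
  {"gripper": -1,"tx": 0,"ty": 0,"tz": 0,"yaw": 0},
  {"gripper": -1,"tx": 0,"ty": 0,"tz": -0.02,"yaw": 0},
  {"gripper": -1,"tx": 0,"ty": 0,"tz": -0.05,"yaw": 0},
  {"gripper": -1,"tx": 0,"ty": 0,"tz": -0.09,"yaw": 0},
  {"gripper": -1,"tx": 0,"ty": 0,"tz": -0.13,"yaw": 0},
])

```text
time_s: 7.3
eef_pos: [494.5, 311.1, 248.4]
tool_rot: [-3.141, 0.001, 1.571]
force: [0.4, 1.0, -0.3]
grip_width: 1.001
gripper_force: 0.0
```

```bash
python3 go.py 510 60 240 1.5845
```

```text
t 7.30 pos [494.5 311.1 248.4] rot [-3.1409e+00  1.0000e-03  1.5705e+00] F [ 0.4  1.  -0.3] w 1.001 g 0.0
tx -0.2511 ty 0.0156 tz 0.0084 yaw -0.0140
```

Call:
move_arm([
  {"gripper": -1,"tx": -0.05,"ty": 0.003,"tz": 0,"yaw": -0.014},
  {"gripper": -1,"tx": -0.1,"ty": 0.006,"tz": 0,"yaw": -0.014},
  {"gripper": -1,"tx": -0.145,"ty": 0.009,"tz": 0,"yaw": -0.014},
  {"gripper": -1,"tx": -0.17,"ty": 0.012,"tz": 0,"yaw": -0.014},
  {"gripper": -1,"tx": -0.18,"ty": 0.015,"tz": 0,"yaw": -0.014},
])

```text
time_s: 7.8
eef_pos: [509.9, 128.3, 247.8]
tool_rot: [3.141, 0.0, 1.58]
force: [-0.2, 0.3, -0.7]
grip_width: 1.005
gripper_force: 0.0
```

```bash
python3 - <<'E'
from meas import *
for n in('top','scene'):
    im,D=robot.read_camera(n); cv2.imwrite(f'pics/{n}1.png',im); np.savez(f'{n}1.npz',im=im,D=D)
    if n=='scene': continue
    e,ev=subedge(im); (s,sv),p=substrip(im,range(169,237),355,385); sv*=np.sign(sv[0])
    print(s,sv,(s-e)@[-ev[1],ev[0]]*np.sign(ev[0]))
    W=cloud('top',D)
    m=(W[...,2]>90)&(W[...,2]<115)&(np.abs(W[...,1]-312)<60)&(np.abs(W[...,0]-495)<60)
    if m.any(): m,_,c=big(m); print('jar',ray('top',c,103),np.median(W[m],0))
E
python3 go.py 510.2 -18 240 1.5845
```

```text
[ 503.07825 -149.3862 ] [0.9998923  0.01467571] 232.37239
jar [[492.35794662 310.56027833 103.        ]] [492.35590022 310.26190305 102.52568528]
t 7.90 pos [510.3 130.5 247.6] rot [ 3.1409e+00 -2.0000e-04  1.5823e+00] F [ 0.4  0.1 -0.2] w 1.002 g 0.0
tx -0.1485 ty -0.0018 tz 0.0076 yaw -0.0022
```

View pics/top1.png

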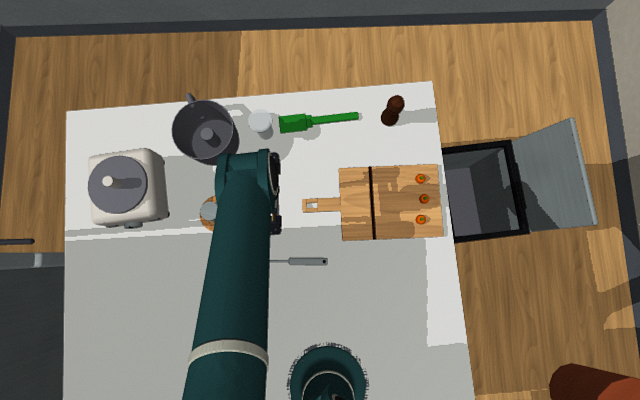

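Top view: the jar is on the trivet within about 3 mm (mostly hidden by the arm), and the board has not moved. Next I grasp the handle.

Call:
move_arm([
  {"gripper": -1,"tx": -0.04,"ty": -0.001,"tz": 0,"yaw": -0.002},
  {"gripper": -1,"tx": -0.08,"ty": -0.002,"tz": 0.02,"yaw": -0.002},
  {"gripper": -1,"tx": -0.12,"ty": -0.002,"tz": 0.04,"yaw": -0.002},
  {"gripper": -1,"tx": -0.14,"ty": -0.002,"tz": 0.06,"yaw": -0.002},
  {"gripper": -1,"tx": -0.148,"ty": -0.002,"tz": 0.08,"yaw": -0.002},
])

```text
time_s: 8.4
eef_pos: [510.3, -17.0, 166.6]
tool_rot: [3.141, 0.0, 1.586]
force: [-0.1, 0.6, -0.2]
grip_width: 1.003
gripper_force: 0.0
```

Call:
move_arm([
  {"gripper": -1,"tx": 0,"ty": 0,"tz": 0.02,"yaw": 0},
  {"gripper": -1,"tx": 0,"ty": 0,"tz": 0.035,"yaw": 0},
  {"gripper": -1,"tx": 0,"ty": 0,"tz": 0.045,"yaw": 0},
  {"gripper": -1,"tx": 0,"ty": 0,"tz": 0.045,"yaw": 0},
])

```text
time_s: 8.8
eef_pos: [509.4, -15.5, 121.2]
tool_rot: [-3.139, -0.0, 1.589]
force: [0.2, 0.6, 0.0]
grip_width: 1.003
gripper_force: 0.0
```

```bash
python3 go.py 510.2 -18.5 91.5 1.5855
```

```text
t 8.80 pos [509.4 -15.5 121.2] rot [-3.1394e+00 -1.0000e-04  1.5886e+00] F [0.2 0.6 0. ] w 1.003 g 0.0
tx -0.0030 ty 0.0007 tz 0.0297 yaw 0.0031
```

Call:
move_arm([
  {"gripper": -1,"tx": -0.002,"ty": 0.001,"tz": 0.012,"yaw": 0},
  {"gripper": -1,"tx": -0.002,"ty": 0.001,"tz": 0.022,"yaw": 0},
  {"gripper": -1,"tx": -0.002,"ty": 0.001,"tz": 0.027,"yaw": 0},
  {"gripper": -1,"tx": -0.002,"ty": 0.001,"tz": 0.027,"yaw": 0},
])

```text
time_s: 9.2
eef_pos: [510.4, -18.7, 94.7]
tool_rot: [-3.14, 0.0, 1.587]
force: [-0.5, -0.4, -0.7]
grip_width: 0.999
gripper_force: 0.0
```

Call:
move_arm([
  {"gripper": -1,"tx": 0,"ty": 0,"tz": 0.0,"yaw": 0},
  {"gripper": -1,"tx": 0,"ty": 0,"tz": 0,"yaw": 0},
])

```text
time_s: 9.4
eef_pos: [511.1, -18.7, 95.8]
tool_rot: [3.141, -0.0, 1.587]
force: [-0.6, -0.9, 0.8]
grip_width: 0.999
gripper_force: 0.0
```

Call:
move_arm([
  {"gripper": -1,"tx": 0,"ty": -0.0005,"tz": 0.0015,"yaw": 0},
  {"gripper": -1,"tx": 0,"ty": -0.0005,"tz": 0.0025,"yaw": 0},
])

```text
time_s: 9.6
eef_pos: [510.4, -18.6, 93.1]
tool_rot: [3.141, -0.0, 1.587]
force: [-0.0, 0.2, 0.6]
grip_width: 0.999
gripper_force: 0.0
```

Call:
move_arm([
  {"gripper": 1,"tx": 0,"ty": 0,"tz": 0,"yaw": 0},
  {"gripper": 1,"tx": 0,"ty": 0,"tz": 0,"yaw": 0},
  {"gripper": 1,"tx": 0,"ty": 0,"tz": 0,"yaw": 0},
  {"gripper": 1,"tx": 0,"ty": 0,"tz": 0,"yaw": 0},
  {"gripper": 1,"tx": 0,"ty": 0,"tz": 0,"yaw": 0},
], newtons=20)

```text
time_s: 10.1
eef_pos: [510.4, -18.7, 93.0]
tool_rot: [3.141, 0.0, 1.587]
force: [0.5, 0.1, 0.2]
grip_width: 0.585
gripper_force: 0.0
```

Call:
move_arm([
  {"gripper": 1,"tx": 0,"ty": 0,"tz": 0,"yaw": 0},
  {"gripper": 1,"tx": 0,"ty": 0,"tz": 0,"yaw": 0},
  {"gripper": 1,"tx": 0,"ty": 0,"tz": 0,"yaw": 0},
  {"gripper": 1,"tx": 0,"ty": 0,"tz": 0,"yaw": 0},
  {"gripper": 1,"tx": 0,"ty": 0,"tz": 0,"yaw": 0},
], newtons=50)

```text
time_s: 10.6
eef_pos: [510.7, -18.6, 93.0]
tool_rot: [3.141, 0.0, 1.587]
force: [1.2, 0.8, -1.4]
grip_width: 0.426
gripper_force: 50.0
```

```bash
cat > look.py <<'E'
from meas import *
import sys
im,D=robot.read_camera('top'); cv2.imwrite(sys.argv[1],im)
d=np.load('top1.npz'); e,ev=subedge(d['im']); ev*=np.sign(ev[0]); n=np.array([-ev[1],ev[0]])
lo,hi=int(sys.argv[2]),int(sys.argv[3]); (s,sv),p=substrip(im,range(int(sys.argv[4]),int(sys.argv[5])),lo,hi); sv*=np.sign(sv[0])
at=(511.8-s[0])/sv[0]; s=s+at*sv
print('strip pts',len(p),'dist',(s-e)@n,'ang',np.arctan2(sv[1],sv[0])-np.arctan2(ev[1],ev[0]),p[[0,-1]])
st=robot.sense(); print(st['eef_pos'],st['tool_rot'],st['force'],st['torque'],st['grip_width'],st['time_s'])
E
python3 look.py pics/top2.png 355 385 205 237
```

```text
strip pts 32 dist 231.51855 ang -0.030760841 [[372.11835749 205.        ]
 [374.30695444 236.        ]]
[510.61584337 -18.61375383  92.99823642] [3.14093636e+00 1.33767573e-04 1.58702827e+00] [ 2.67367824 -0.28101011 -0.894475  ] [-0.05571726 -0.37783575  0.17956593] 0.4309438058114307 10.65
```

Call:
move_arm([
  {"gripper": 1,"tx": -0.004,"ty": 0,"tz": 0.0005,"yaw": -0.004},
  {"gripper": 1,"tx": -0.012,"ty": 0.0005,"tz": 0.0005,"yaw": -0.01},
  {"gripper": 1,"tx": -0.022,"ty": 0.001,"tz": 0.0005,"yaw": -0.016},
  {"gripper": 1,"tx": -0.031,"ty": 0.0012,"tz": 0.0005,"yaw": -0.022},
  {"gripper": 1,"tx": -0.036,"ty": 0.0015,"tz": 0.0005,"yaw": -0.026},
])

```text
time_s: 11.15
eef_pos: [512.3, -53.0, 93.0]
tool_rot: [-3.141, -0.004, 1.613]
force: [-2.0, 7.6, 8.0]
grip_width: 0.429
gripper_force: 50.0
```

```bash
python3 look.py pics/top3.png 365 400 170 237
```

```text
strip pts 67 dist 197.48921 ang -0.009533431 [[380.20657277 170.        ]
 [386.52347418 236.        ]]
[512.34724614 -53.85895712  92.98016465] [-3.14116619e+00 -2.98082743e-03  1.61240760e+00] [-0.32696475  5.32589167  7.37352382] [ 1.2195834   0.06914888 -0.09901677] 0.4254014862535642 11.2
```

View pics/top3.png

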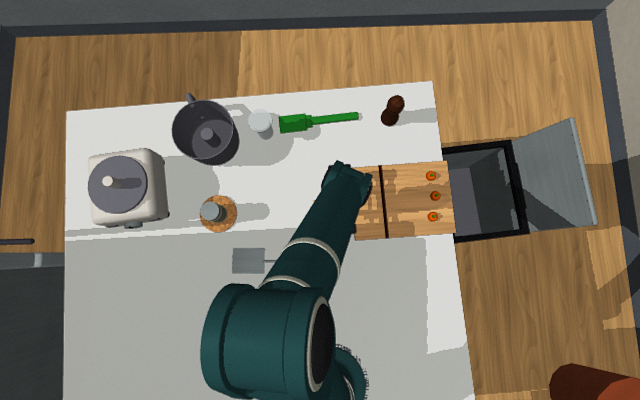

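Call:
move_arm([
  {"gripper": 1,"tx": -0.006,"ty": 0,"tz": 0,"yaw": -0.002},
  {"gripper": 1,"tx": -0.016,"ty": 0.0002,"tz": 0,"yaw": -0.004},
  {"gripper": 1,"tx": -0.028,"ty": 0.0004,"tz": 0,"yaw": -0.006},
  {"gripper": 1,"tx": -0.04,"ty": 0.0006,"tz": 0,"yaw": -0.008},
  {"gripper": 1,"tx": -0.05,"ty": 0.0007,"tz": 0,"yaw": -0.008},
])

```text
time_s: 11.7
eef_pos: [515.3, -102.5, 93.0]
tool_rot: [-3.141, -0.004, 1.622]
force: [-1.0, 7.8, 7.9]
grip_width: 0.427
gripper_force: 50.0
```

Call:
move_arm([
  {"gripper": 1,"tx": -0.01,"ty": 0.0001,"tz": 0,"yaw": 0},
  {"gripper": 1,"tx": -0.022,"ty": 0.0002,"tz": 0,"yaw": 0},
  {"gripper": 1,"tx": -0.034,"ty": 0.0003,"tz": 0,"yaw": 0},
  {"gripper": 1,"tx": -0.045,"ty": 0.0004,"tz": 0,"yaw": 0},
  {"gripper": 1,"tx": -0.052,"ty": 0.0005,"tz": 0,"yaw": 0},
])

```text
time_s: 12.2
eef_pos: [518.5, -154.5, 93.0]
tool_rot: [-3.141, -0.004, 1.622]
force: [1.4, 7.6, 10.2]
grip_width: 0.429
gripper_force: 50.0
```

```bash
python3 look.py pics/top4.png 400 435 170 232
```

```text
strip pts 62 dist nan ang -0.05599704 [[413.44736842 170.        ]
 [421.08671587 231.        ]]
[ 518.43165645 -155.96706012   93.00194328] [-3.14156355e+00 -2.91226575e-03  1.62043368e+00] [1.09780921 5.22101629 6.48696198] [ 1.39846252 -0.18888377  0.09948256] 0.4254290842324149 12.25meas.py:31: RuntimeWarning: invalid value encountered in scalar divide
  pts.append((x0+max(0,k-4)+(np.arange(len(a))*w).sum()/w.sum(),v))
look.py:6: RuntimeWarning: divide by zero encountered in scalar divide
  at=(511.8-s[0])/sv[0]; s=s+at*sv
look.py:6: RuntimeWarning: invalid value encountered in multiply
  at=(511.8-s[0])/sv[0]; s=s+at*sv
```

```bash
sed -i 's/if r\[k\]>45: continue/if r[k]>45 or k<2 or k>len(r)-3: continue/' meas.py; python3 look.py pics/top5.png 405 430 172 230
```

```text
strip pts 56 dist 94.648865 ang 0.010706168 [[413.98529412 172.        ]
 [421.32921811 229.        ]]
[ 518.3946306  -155.87907951   92.99235019] [ 3.14152470e+00 -2.35867442e-03  1.62043744e+00] [-0.40720846  2.17371068  6.84685295] [0.51029874 0.04089098 0.03726717] 0.4302904277820713 12.3
```

Call:
move_arm([
  {"gripper": 1,"tx": -0.006,"ty": 0,"tz": 0,"yaw": 0},
  {"gripper": 1,"tx": -0.016,"ty": 0.0001,"tz": 0,"yaw": 0},
  {"gripper": 1,"tx": -0.026,"ty": 0.0002,"tz": 0,"yaw": 0},
  {"gripper": 1,"tx": -0.034,"ty": 0.0002,"tz": 0,"yaw": 0},
  {"gripper": 1,"tx": -0.038,"ty": 0.0003,"tz": 0,"yaw": 0},
])

```text
time_s: 12.8
eef_pos: [520.7, -192.2, 93.0]
tool_rot: [-3.141, -0.005, 1.622]
force: [-1.1, 8.7, 9.5]
grip_width: 0.43
gripper_force: 50.0
```

Call:
move_arm([
  {"gripper": 1,"tx": -0.004,"ty": 0,"tz": 0,"yaw": 0},
  {"gripper": 1,"tx": -0.012,"ty": 0.0001,"tz": 0,"yaw": 0},
  {"gripper": 1,"tx": -0.022,"ty": 0.0002,"tz": 0,"yaw": 0},
  {"gripper": 1,"tx": -0.028,"ty": 0.0002,"tz": 0,"yaw": 0},
  {"gripper": 1,"tx": -0.03,"ty": 0.0002,"tz": 0,"yaw": 0},
], newtons=60)

```text
time_s: 13.3
eef_pos: [522.5, -222.1, 93.0]
tool_rot: [-3.141, -0.005, 1.622]
force: [0.9, 9.6, 10.4]
grip_width: 0.428
gripper_force: 60.0
```

```bash
python3 look.py pics/top6.png 425 450 172 228
```

```text
strip pts 47 dist 23.070103 ang -0.12193833 [[446.67741935 172.        ]
 [443.42065491 227.        ]]
[ 522.4814738  -222.09702892   93.00114695] [-3.14122508 -0.00496205  1.62161514] [-0.26962588  6.59040108  8.83557916] [1.39511275 0.12881075 0.02917808] 0.4261356916798747 13.35
```

Run:
```python
import cv2
im=cv2.imread('pics/top6.png'); cv2.imwrite('pics/crop6.png',cv2.resize(im[140:260,370:520],None,fx=5,fy=5,interpolation=cv2.INTER_CUBIC))
```

```text
(no output)
```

View pics/crop6.png

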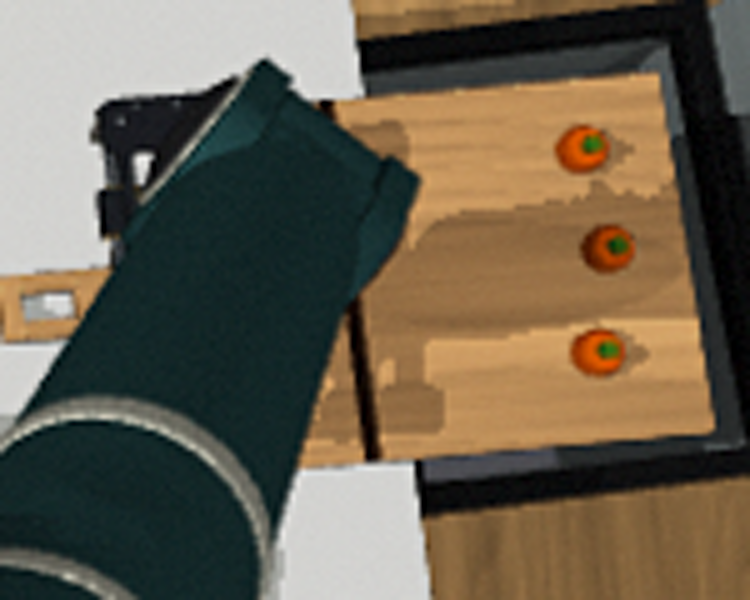

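The crop shows the carrots on the board and the strip visible at crop (350–375, 300–455), with the arm hiding the rest. I measure only rows 205–229.

```bash
sed -i 's/at=(511.8-s\[0\])\/sv\[0\]; s=s+at\*sv/at=(511.8-s[0])\/sv[0]; print("local",s,(s-e)@n); s=s+at*sv/' look.py; python3 look.py pics/top7.png 434 452 205 230
python3 - <<'E'
from h import *
im,D=robot.read_camera('scene'); cv2.imwrite('pics/scene7.png',im)
cv2.imwrite('pics/scrop7.png',cv2.resize(im[50:200,140:340],None,fx=4,fy=4,interpolation=cv2.INTER_CUBIC))
E
```

```text
local [ 457.85083 -356.62256] 27.992138
strip pts 25 dist 28.335426 ang 0.0063506737 [[440.52380952 205.        ]
 [443.85582255 229.        ]]
[ 522.46939886 -222.06506263   93.0068263 ] [-3.14132053 -0.00458266  1.62177731] [-0.96778583  6.7512249   7.88565237] [1.32097459 0.04099202 0.05629422] 0.4267094718804265 13.4
```

View pics/scrop7.png

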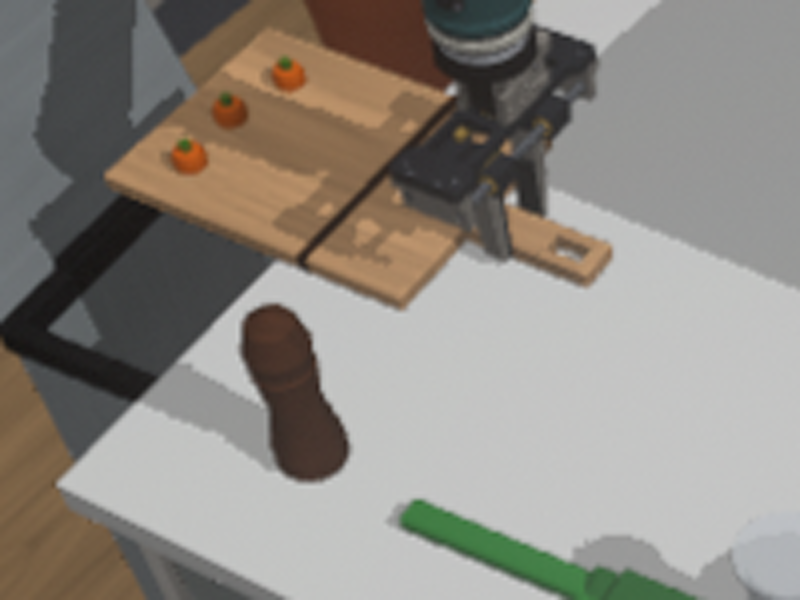

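The scene crop shows the board flat, with the strip running from crop (303,262) to (450,103). The counter edge runs from (60,487) to (270,265). I'll cross-check the distance from this view.

Run:
```python
from h import *
from meas import line
im=cv2.imread('pics/scene7.png'); g=cv2.GaussianBlur(im.max(2),(3,3),0).astype(float)
def col(px): return (np.array(px,float)+.5)/4-.5+[140,50]
a,b=col([60,487]),col([270,265]); P=[]
for t in np.linspace(.08,.95,30):
    u,v=a+(b-a)*t; v0=int(round(v)); u0=int(round(u)); r=g[v0,u0-6:u0+7]; d=np.diff(r); k=d.argmax(); w=np.clip(d[max(k-1,0):k+2],0,None)
    P.append((u0-6+(np.arange(max(k-1,0),max(k-1,0)+len(w))*w).sum()/w.sum()+.5,v0))
e,ev=line(ray('scene',P,0)); ev*=np.sign(ev[0])
a,b=col([303,262]),col([450,103]); S=[]
for t in np.linspace(.1,.6,18):
    u,v=a+(b-a)*t; v0=int(round(v));u0=int(round(u)); r=im.max(2)[v0,u0-5:u0+6].astype(float); k=int(np.clip(r.argmin(),2,8)); q=r[k-2:k+3]; w=np.clip(min(q[0],q[-1])-q,0,None)
    if w.sum()>0: S.append((u0-5+k-2+(np.arange(5)*w).sum()/w.sum(),v0))
s,sv=line(ray('scene',S,16)); sv*=np.sign(sv[0])
print(e,np.arctan2(ev[1],ev[0]),s,np.arctan2(sv[1],sv[0]),(s-e)@[-ev[1],ev[0]], (s-e)@[-.0562,.9984])
```

```text
[ 734.472   -370.67825] 0.053410564 [ 570.60126 -351.23254] 0.064737745 28.166248 28.62413098144531
```

Both views agree on about 28.3 mm. Final stretch.

Call:
move_arm([
  {"gripper": 1,"tx": -0.004,"ty": 0,"tz": 0,"yaw": 0},
  {"gripper": 1,"tx": -0.01,"ty": 0,"tz": 0,"yaw": 0},
  {"gripper": 1,"tx": -0.016,"ty": 0.0001,"tz": 0,"yaw": 0},
  {"gripper": 1,"tx": -0.022,"ty": 0.0001,"tz": 0,"yaw": 0},
  {"gripper": 1,"tx": -0.026,"ty": 0.0002,"tz": 0,"yaw": 0},
])

```text
time_s: 13.95
eef_pos: [524.1, -247.3, 93.0]
tool_rot: [-3.141, -0.006, 1.622]
force: [-0.9, 9.2, 10.6]
grip_width: 0.426
gripper_force: 60.0
```

Call:
move_arm([
  {"gripper": 1,"tx": -0.0015,"ty": 0,"tz": 0,"yaw": 0},
  {"gripper": 1,"tx": -0.0022,"ty": 0,"tz": 0,"yaw": 0},
  {"gripper": 1,"tx": -0.0022,"ty": 0,"tz": 0,"yaw": 0},
  {"gripper": 1,"tx": -0.0022,"ty": 0,"tz": 0,"yaw": 0},
])

```text
time_s: 14.35
eef_pos: [524.2, -249.1, 93.0]
tool_rot: [-3.141, -0.006, 1.622]
force: [-0.9, 9.3, 9.5]
grip_width: 0.427
gripper_force: 60.0
```

```bash
python3 look.py pics/top8.png 444 462 207 229
python3 - <<'E'
import cv2
im=cv2.imread('pics/top8.png'); cv2.imwrite('pics/crop8.png',cv2.resize(im[130:270,180:520],None,fx=2.35,fy=2.35,interpolation=cv2.INTER_CUBIC))
E
```

```text
local [ 450.8247 -383.7881] 1.2624273
strip pts 22 dist 1.6836319 ang 0.0068940185 [[449.55555556 207.        ]
 [452.85634328 228.        ]]
[ 524.18763973 -249.0201898    93.00945184] [-3.14104362 -0.00623286  1.62248922] [-0.05807967  9.06113704 10.01420619] [ 1.85271923  0.05074432 -0.04006086] 0.4292159161902971 14.4
```

View pics/crop8.png

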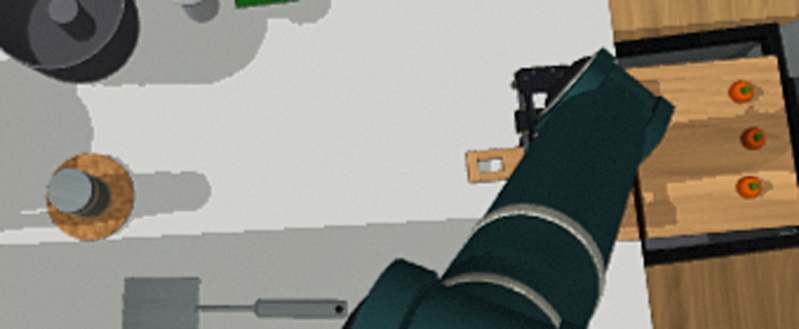

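The crop shows the strip on the edge line to within about 1.5 mm, the carrots on the board and the jar on the trivet. One last nudge, then settle.

Call:
move_arm([
  {"gripper": 1,"tx": -0.0008,"ty": 0,"tz": 0,"yaw": 0},
  {"gripper": 1,"tx": -0.0015,"ty": 0,"tz": 0,"yaw": 0},
  {"gripper": 1,"tx": -0.0015,"ty": 0,"tz": 0,"yaw": 0},
  {"gripper": 1,"tx": -0.0015,"ty": 0,"tz": 0,"yaw": 0},
  {"gripper": 1,"tx": -0.0015,"ty": 0,"tz": 0,"yaw": 0},
])

```text
time_s: 14.9
eef_pos: [524.3, -250.5, 93.0]
tool_rot: [-3.141, -0.006, 1.622]
force: [-0.0, 7.7, 9.7]
grip_width: 0.427
gripper_force: 60.0
```

```bash
python3 look.py pics/top9.png 444 462 207 229
python3 - <<'E'
from h import *
im,D=robot.read_camera('top'); W=cloud('top',D); r=W[165:235,470:515]; z=r[...,2]; m=(z>5)&(z<22)
A=np.c_[r[m][:,:2],np.ones(m.sum())]; print('tilt',np.linalg.lstsq(A,z[m],rcond=None)[0][:2],np.median(z[m]))
m=(W[...,2]>90)&(W[...,2]<120)&(np.abs(W[...,1]-312)<60)&(np.abs(W[...,0]-495)<60); print('jar',np.median(W[m],0),m.sum())
E
```

```text
local [ 450.77762 -385.37643] -0.32079506
strip pts 22 dist 0.59089565 ang 0.0149033405 [[450.43478261 207.        ]
 [453.33333333 228.        ]]
[ 524.30332637 -250.49526387   93.02333044] [-3.14113618 -0.00623319  1.62251298] [-1.40447128  8.11001094 10.7776661 ] [ 1.85732968e+00  1.81778144e-03 -1.23171600e-02] 0.4284087501829692 14.95
tilt [ 0.00018619 -0.00164009] 15.880049737401249
jar [491.85616513 307.36489172 102.16146727] 303
```

Strip at 0±1 mm, board flat and held, jar standing.

```bash
python3 -c "
from plant import robot
print(robot.sign_off())"
```

```text
the job is handed in; nothing more can be done
None
```

I handed the job in at about 15 s. By my last measurements the jar stands on the trivet about 5 mm from its centre. The strip is within about 1 mm of the counter edge and square to about 0.015 rad, and the board is flat, held by its handle, with all three carrot ends seen on it just before the final 1.5 mm nudge. The sign-off call returned no verdict.

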